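Hang the parts basket on the bench stand and lock it in

TASK

Lift the white parts basket off the blue hooks by its green grip and, without setting it down and keeping it level so that the battery and wheel stay in it, hang it by its bar in both orange hooks of the other stand and let go. Then swing the turnbuckle's red handle fully over towards the basket, so that both yellow keepers draw in over the ends of the bar. Leave the scissors, carton and pot where they lie.

Things in the scene. Friction and masses are not known exactly. Their poses are not given: they have to be found in the camera images.
- basket: White open tray 110 (own x) x 140 (own y) x 45 mm high, 4 mm walls, loose, 0.35 to 0.65 kg with load. Origin: centre of the tray's underside, z up. Round steel uprights (8 mm) at y = +-66 mm carry a horizontal round bar (10 mm thick, 168 mm long, along own y), axis 150 mm above the origin, its ends 14 mm beyond the uprights. Same either way round.
- basket_bar (a point): Middle of the basket's bar, on its axis.
- basket_grip (a point): Centre of the basket's green grip, 42 mm above the bar's axis: an upright plate 14 mm thick (basket x), 40 mm wide (basket y), 30 mm high, on a 10 mm stem. Free air all round and above it. Axes as the basket's.
- rack_seat (a point): Where the middle of the basket's bar lies at the start, in the blue hooks, 220 mm above the table. Bar along y; hooks open to -x (away from the post, which is 125 mm away at +x). Raise the bar 20 to 45 mm over this to clear the hook lips, then draw it 80 mm or more towards -x before rising further, as hook arms run over the tray.
- bench_seat (a point): Where the middle of the basket's bar belongs, in the orange hooks, 240 mm above the table. Bar along y, basket either way round; hooks open to -x, post at +x. Come in from -x with the bar 20 to 45 mm above the seat, then lower; the notches centre the bar in x. The hooks fit between the basket's uprights with 7 mm play to either side.
- turnbuckle_axis (a point): Centre of the turnbuckle's blue sleeve (20 mm diameter, 60 mm long along y) on the bench stand, 125 mm behind (+x of) and 22 mm above the bench seat. Axes as the bench seat's. The sleeve turns about this y axis.
- handle_knob (a point): Centre of the red knob at the end of the turnbuckle's handle: a cylinder 18 mm diameter, 24 mm long along the turnbuckle axis (y), on an 8 mm steel rod, 65 mm from the turnbuckle axis. It can be pinched end to end from above and led along the arc. At the start it is about 300 mm above the table: a low sweep over the stand would knock it over too early.
- turnbuckle (a joint): Turn of the sleeve in rad, 0 to 2.0 (stop). At 0 the handle leans 1.0 rad from vertical away from the hooks (stand's +x), at 1.0 it stands straight up, at 2.0 it leans 1.0 rad towards the hooks. Stays where left; friction about 0.1 N m. Steep thread: both keepers draw in 10 mm per rad. Starts between 0 and 0.3.
- keeper_a (a joint): Travel in m of one keeper towards the middle, 0.010 x the sleeve's turn; 0 is open, 0.020 fully in.
- keeper_b (a joint): The same for the other keeper.
- bench: Second stand, fixed: post, foot plate and two orange hooks like the rack's, and the turnbuckle with two yellow keepers. Origin on the table right below the bench seat, same axes. Keepers: flat arms 9 to 17 mm above the seat, reaching from the post to x = -15 mm; while open their inner edges stand at y = +-93 mm or more, so the bar passes between them.
- table: White table, top at height 0.
- battery_center (a point): Centre of the orange battery block, 35 x 80 x 22 mm, lying loose in the basket.
- wheel_center (a point): Centre of the black toy wheel, 52 mm diameter, 22 mm high, lying loose in the basket.
- scissors: Red-handled scissors lying on the table, 155 mm long, 10 mm high, bystander.
- carton: Small red and white carton, 75 x 55 x 28 mm, on the table, bystander.
- pot: Small clear pot with green cap, 40 mm diameter, 45 mm high, on the table, bystander.
- rack: First stand: aluminium post with two blue hooks, fixed. Origin on the table right below the rack seat, same axes. Hooks: 10 mm wide plates at y = +-50 mm, each with an upward-open 90 degree V notch, mouth 31 mm wide, lip tops 9 mm above the seat at x = -19 to -15 mm; 10 mm wide hook arms run from there back to the post, undersides 22 mm below the seat.
Things that resemble listed ones, but are neither listed nor needed, are in the scene too. Leave any purple look-alike of the basket alone. Of the things shaped like the part that bears wheel_center, the black one is meant.

How it is judged:
By the outcome, as a careful person would: the job done as asked, in the order asked, and still so for the second after the job is handed in, with the robot touching nothing.
It also fails if it takes over 59 s, if anything falls off the work surface, if the arm or the gripper's body presses on something with over 40 N, if the wrist force passes 120 N, or if a joint passes its speed limit or range.

ROBOT

A 6-joint arm with a two-finger parallel gripper is mounted at the origin on the work surface. World frame = base frame: x ahead of the robot, y to its left, z up, the work surface at z = 0. Lengths are in m, angles in degrees, forces in N, time in s.
With the tool pointing down it reaches from about 0.25 to 0.725 m from the base axis. Payload 9.7 kg.
Tool frame: the origin (TCP) lies midway between the tips of the shut fingers; the grasp point (between the pads) lies 19 mm behind it (bot.hold_point_z is the distance from the TCP to the grasp point, in m); z points along the fingers, y is the line along which they close (so a half turn about z gives the same grasp; the last joint's range is limited). The gripper opens to 85 mm and grips with 20 to 120 N. Pads are 22 mm wide; open, the fingers measure 114 mm over their backs; the gripper's body (76 mm by 85 mm) begins 54 mm behind the grasp point. The pads swing forward as they close: fully open they stand 13 mm farther back than shut.
Start: joints at [70.015, 4.979, 10.078, 95.1, 0, 90], TCP at [0.188, 0.517, 0.194] pointing down, gripper open.
Joint ranges: [-179.16, 179.16], [-48.56, 103.87], [-65.8, 70.77], [-126.05, 130.52], [-82.76, 87.17], [-180, 180]. Speed limits (degrees/s): [127.2, 127.2, 147.25, 180, 180, 180].

INTERFACE

Orientations are given as [roll, pitch, yaw] about the fixed x, y, z axes, in that order (R = Rz(yaw) Ry(pitch) Rx(roll)).
In Python, from workcell import bot gives the robot as it stands.
- The arm moves only by the tool play_rows, never from a script. Its argument "steps" is a list that holds one entry, the list of rows, each a list of 4 numbers: the shift along the tool's x, y, z in m, then the turn about the tool's z in rad. In form: [[[tx, ty, tz, yaw], ...]]. A call has exactly 5 rows; each row shifts and turns the commanded pose from where the row before left it, along the tool's axes as they then stand; what a row does not reach is not made up. A row lasts 1/12 s, in which the tool goes at most 41.7 mm and 7.16 degrees, less where a joint would pass 70% of its speed; a pose out of reach is approached as far as the arm can. A call is refused whole if a number of a shift passes 0.0417 or a number of a turn 0.125, either way. A call with a gripper value outside its range is refused whole. "gripper" is the finger opening in m, from 0 to 0.0854, set as the call begins (left out, the last holds). The fingers move at their own pace and stop on an object; "squeeze" is the grip in N (left out, the last holds). Time passes only in rows, so rows that do not move let the fingers close, or fill a call up. It gives the time, the measured TCP pose, the force, the opening and the grip force at its end, in the units of the state.
- bot.get_obs(): the state, without advancing time (a new reading comes with each control period).
- bot.camera(name): name is "scene" or "top"; returns a dict with "img" (400x640x3 uint8, blue, green, red), "vfov" (degrees; the focal length in pixels is half the picture's height over the tangent of half this angle, whatever the lens; pixels are square), "cx", "cy" (the principal point, pixels), "xyz" and "attitude" of the camera in the world. Camera axes: x right, y down, z forward; pixel columns grow to the right and rows downward; lengths in m; the calibration is good to about 2 mm. A picture is of the moment at which its call begins. There is no depth.
- bot.job_done(): hands the job in; it is judged then, once.
The state is a dict: "time": time; "q": joint angles; "qd": joint speeds; "joint_efforts": joint torques, N m; "ee_pos": TCP position; "tcp_rot": TCP orientation; "wrist_force": force on the tool from outside, world axes, zero at the start; "torque": the same for the moment, N m; "opening": finger opening in m; "grasp_force": force on a finger pad.
Only numpy, scipy, OpenCV 4.12 (cv2) and the standard library are available. Lean on these libraries where they do the work, as an engineer would, in place of code of your own. Each camera call takes 0.05 s, during which the arm holds its last target. There are 200 camera calls.

## Working session

There is one attempt and no reset: what is moved stays moved. The work goes in short steps, Python scripts to look and compute and a tool call to move; the robot and the scene stay as the last step left them, time stands still between calls to the robot, and variables do not carry over. Pictures are saved under pics/ and viewed, at most 10 in all, crops included, and the job is handed in when it is done.

Besides the shell and the picture viewer there is one more tool, called after "Request:" by a JSON object that holds its "api" and its "payload", one argument or row to a line. play_rows: Moves the arm, as the interface text tells. Its arguments: {"type":"object","properties":{"steps":{"type":"array","items":{"type":"array","items":{"type":"array","items":{"type":"number"}}}},"gripper":{"type":"number"},"squeeze":{"type":"number"}},"required":["steps"]}

```bash
mkdir -p pics; ls; python3 - <<'E'
from workcell import bot
import cv2
o=bot.get_obs();print(o)
for n in("scene","top"):
    c=bot.camera(n);cv2.imwrite(f"pics/{n}0.png",c["img"]);print(n,{k:v for k,v in c.items() if k!="img"})
print(bot.hold_point_z)
E
```

```text
pics
{'time': 0.0, 'q': array([7.00158336e+01, 5.00957787e+00, 1.00318506e+01, 9.50996252e+01,
       9.84512693e-04, 9.00010640e+01]), 'qd': array([-0.06301757,  0.01417938,  0.07008221,  0.02461167, -0.05044075,
       -0.0263206 ]), 'joint_efforts': array([-2.89028038e-03, -5.20390964e+01,  4.64801073e+01,  1.63639878e-02,
       -1.55640428e-04,  2.16371539e-06]), 'ee_pos': array([0.18786121, 0.51660478, 0.1932744 ]), 'tcp_rot': array([-1.79922648e+02, -9.83075272e-04,  1.60014768e+02]), 'wrist_force': array([ 0.93250041, -0.47130625, -0.35255229]), 'torque': array([-0.00681247, -0.02181448, -0.03315353]), 'grasp_force': 0.0, 'opening': 0.08571271853089309}
scene {'vfov': 53.62846366321768, 'cx': 318.3605335900061, 'cy': 202.57780017264432, 'xyz': array([ 0.99410632, -0.21366022,  1.12604182]), 'attitude': array([-150.86225717,   -0.71670209,   59.3538563 ])}
top {'vfov': 46.30409453786791, 'cx': 332.84461925733467, 'cy': 188.8537243671711, 'xyz': array([0.39186202, 0.09257877, 1.8052253 ]), 'attitude': array([-174.34177822,   -0.29369667,  -91.60146527])}
0.0187
```

View pics/scene0.png

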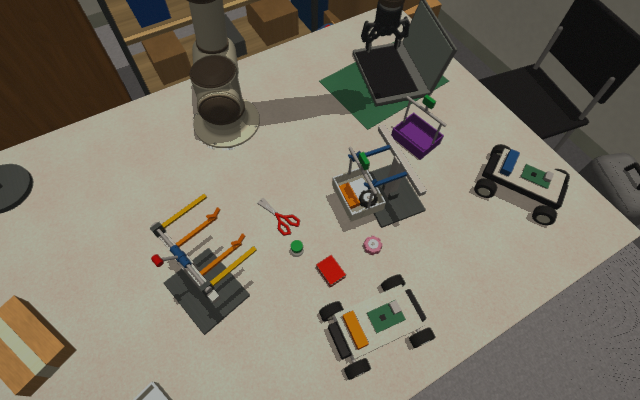

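View pics/top0.png

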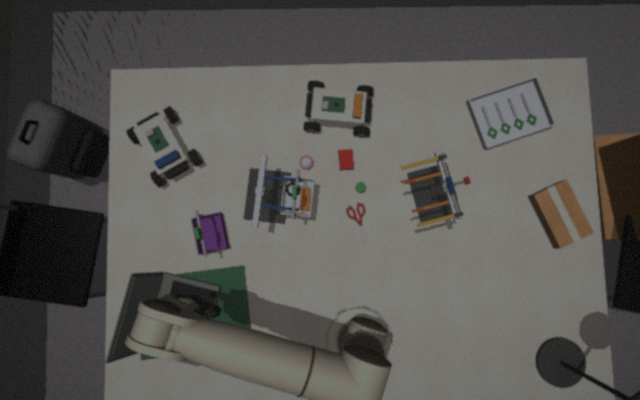

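The scene view shows the rack and basket around (370,185) and the bench around (205,260). The top view shows the rack at (285,193) and the bench at (432,192). The hooks open towards each other along roughly world y. Next I'll crop closer.

```bash
cat > h.py <<'E'
import numpy as np, cv2
from scipy.spatial.transform import Rotation as R
from workcell import bot
def ray(c,uv):
    f=200/np.tan(np.radians(c["vfov"]/2))
    d=np.array([(uv[0]-c["cx"])/f,(uv[1]-c["cy"])/f,1])
    d=R.from_euler("xyz",c["attitude"],degrees=True).as_matrix()@d
    return np.array(c["xyz"]),d/np.linalg.norm(d)
def tri(c1,p1,c2,p2):
    A=np.zeros((3,3));b=np.zeros(3);rs=[ray(c1,p1),ray(c2,p2)]
    for o,d in rs:
        P=np.eye(3)-np.outer(d,d);A+=P;b+=P@o
    X=np.linalg.solve(A,b)
    return X,[np.linalg.norm((np.eye(3)-np.outer(d,d))@(X-o)) for o,d in rs][0]
def atz(c,p,z):
    o,d=ray(c,p);return o+d*(z-o[2])/d[2]
def proj(c,X):
    f=200/np.tan(np.radians(c["vfov"]/2))
    v=R.from_euler("xyz",c["attitude"],degrees=True).as_matrix().T@(np.array(X)-c["xyz"])
    return np.array([c["cx"]+f*v[0]/v[2],c["cy"]+f*v[1]/v[2]])
def crop(img,x,y,w,h,s):
    return cv2.resize(img[y:y+h,x:x+w],None,fx=s,fy=s,interpolation=cv2.INTER_CUBIC)
E
python3 - <<'E'
import cv2,numpy as np
from h import crop
s=cv2.imread("pics/scene0.png");t=cv2.imread("pics/top0.png");t=cv2.convertScaleAbs(t,alpha=1.6)
cv2.imwrite("pics/rack1.png",np.hstack([crop(s,330,125,100,100,4),crop(t,240,145,100,100,4)]))
cv2.imwrite("pics/bench1.png",np.hstack([crop(s,145,185,115,150,3.478),crop(t,395,145,80,100,5.2)[:521]]) if 0 else np.hstack([cv2.resize(s[185:335,145:265],(400,500),interpolation=2),cv2.resize(t[140:240,395:475],(400,500),interpolation=2)]))
E
```

```text
(no output)
```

View pics/rack1.png

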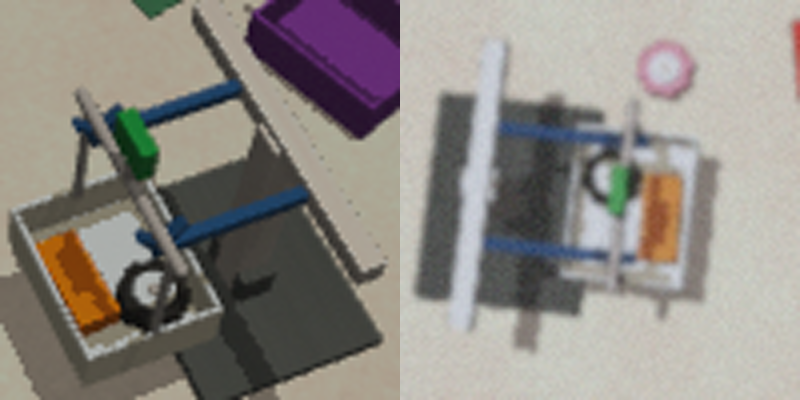

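View pics/bench1.png

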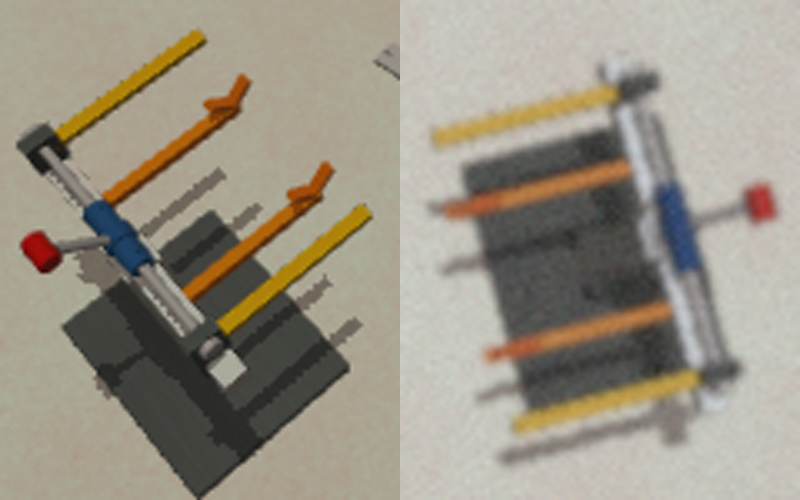

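The rack crop shows the bar ends at scene (351,148) and (376,193), and at top (293,217) and (298,171), with the green grip between them. The bench crop shows the hook lips, yellow keeper tips, blue sleeve and red knob clearly in both views. Triangulating.

```bash
python3 - <<'E'
from h import *
np.set_printoptions(precision=4,suppress=True)
s=bot.camera("scene");t=bot.camera("top")
import pickle;pickle.dump((s,t),open("cams.pkl","wb"))
rs=lambda x,y:(330+x/4-.4,125+y/4-.4); rt=lambda x,y:(240+(x-400)/4-.4,145+y/4-.4)
bs=lambda x,y:(145+x*.3-.4,185+y*.3-.4); bt=lambda x,y:(395+(x-400)*.2-.4,140+y*.2-.4)
for n,a,b in [("barF",(183,270),(632,104)),("barN",(83,93),(613,290)),("grip",(137,143),(619,190))]:
    print(n,*tri(s,rs(*a),t,rt(*b)))
for n,a,b in [("lipF",(331,166),(447,212)),("lipN",(247,80),(488,357)),("keepF",(368,210),(433,140)),("keepN",(203,37),(515,427)),("sleeve",(117,238),(676,226)),("knob",(42,252),(760,203))]:
    print(n,*tri(s,bs(*a),t,bt(*b)))
for n,c in(("s",s),("t",t)):
    hsv=cv2.cvtColor(c["img"],cv2.COLOR_BGR2HSV)
    box={"s":[(345,125,380,175),(145,250,170,275),(165,240,185,275)],"t":[(288,180,302,202),(460,172,474,188),(444,172,456,198)]}[n]
    for (x0,y0,x1,y1),(h0,h1) in zip(box,[(45,85),(-8,8),(95,125)]):
        H=hsv[y0:y1,x0:x1].astype(int);h=(H[...,0]+90)%180-90 if h0<0 else H[...,0]
        m=(h>=h0)&(h<=h1)&(H[...,1]>110)&(H[...,2]>40)
        yy,xx=np.nonzero(m);print(n,h0,len(xx),xx.mean()+x0,yy.mean()+y0,xx.min()+x0,xx.max()+x0,yy.min()+y0,yy.max()+y0)
E
```

```text
barF [0.6148 0.1993 0.2223] 0.0009163846630771179
barN [0.4576 0.22   0.2216] 0.002488553131680404
grip [0.5373 0.2086 0.2663] 0.0008944183832959398
lipF [ 0.563  -0.1573  0.2481] 0.0016568428505822402
lipN [ 0.4651 -0.181   0.2451] 0.0015764582091529502
keepF [ 0.6108 -0.1494  0.255 ] 0.0011305541177179031
keepN [ 0.4179 -0.1954  0.2521] 0.001828960921647547
sleeve [ 0.547  -0.3078  0.2652] 0.00012641807987589867
knob [ 0.5558 -0.3491  0.3125] 0.0010717335517223105
s 45 142 364.19718309859155 154.61267605633802 359 373 125 169
s -8 97 156.75257731958763 259.96907216494844 151 162 254 266
s 95 155 178.24516129032259 254.2774193548387 170 184 245 266
t 45 22 294.54545454545456 192.3181818181818 293 296 188 196
t -8 26 466.7692307692308 180.34615384615384 465 469 177 183
t 95 52 450.0192307692308 185.0 447 453 178 192
```

Bench seat comes out at about (0.518, -0.187, 0.24) with bar heading +13.4°. The grip is at (0.537, 0.209, 0.264) with bar heading -7.5°. The knob is near (0.556, -0.349, 0.312). First I lift and turn the tool to yaw 172.5°.

Request:
{"api": "play_rows", "payload": {
  "steps": [
    [[0,0,-0.04,-0.0436],[0,0,-0.04,-0.0436],[0,0,-0.04,-0.0436],[0,0,-0.04,-0.0436],[0,0,-0.04,-0.0436]]
  ],
  "gripper": 0.06,
  "squeeze": 60
}}

```text
time: 0.62
ee_pos: [0.1879, 0.5166, 0.3898]
tcp_rot: [179.9, 0.0, 172.2]
wrist_force: [0.3, 1.2, 1.5]
opening: 0.0602
grasp_force: 0.0
```

Request:
{"api": "play_rows", "payload": {
  "steps": [
    [[-0.0257,-0.0173,0,0],[-0.0257,-0.0173,0,0],[-0.0257,-0.0173,0,0],[-0.0257,-0.0173,0,0],[-0.0257,-0.0173,0,0]]
  ]
}}

```text
time: 1.03
ee_pos: [0.3043, 0.4129, 0.3869]
tcp_rot: [-180.0, -0.0, 172.1]
wrist_force: [0.7, 0.2, 0.2]
opening: 0.0602
grasp_force: 0.0
```

Request:
{"api": "play_rows", "payload": {
  "steps": [
    [[-0.0257,-0.0173,0,0],[-0.0257,-0.0173,0,0],[-0.0257,-0.0173,0,0],[-0.0257,-0.0173,0,0],[-0.0257,-0.0173,0,0]]
  ]
}}

```text
time: 1.45
ee_pos: [0.4196, 0.3092, 0.387]
tcp_rot: [-180.0, -0.0, 172.0]
wrist_force: [0.2, 0.5, 0.6]
opening: 0.06
grasp_force: 0.0
```

Request:
{"api": "play_rows", "payload": {
  "steps": [
    [[-0.0257,-0.0173,0,0],[-0.0257,-0.0173,0,0],[-0.0257,-0.0173,0,0],[-0.02,-0.013,0,0],[0,0,0,0]]
  ]
}}

```text
time: 1.87
ee_pos: [0.5087, 0.23, 0.3856]
tcp_rot: [-179.9, -0.1, 171.9]
wrist_force: [0.5, 0.4, -0.2]
opening: 0.0603
grasp_force: 0.0
```

Request:
{"api": "play_rows", "payload": {
  "steps": [
    [[-0.0105,-0.0057,0.01,-0.01],[-0.0105,-0.0057,0.02,0],[-0.0105,-0.0057,0.02,0],[0,0,0,0],[0,0,0,0]]
  ]
}}

```text
time: 2.28
ee_pos: [0.5342, 0.2115, 0.3364]
tcp_rot: [-179.9, -0.1, 172.6]
wrist_force: [0.2, -0.6, 0.3]
opening: 0.0601
grasp_force: 0.0
```

```bash
python3 - <<'E'
from h import *
s=bot.camera("scene");t=bot.camera("top")
import pickle;pickle.dump((s,t),open("cams2.pkl","wb"))
o=bot.get_obs();p=np.array(o["ee_pos"]);print(p,o["tcp_rot"])
a=s["img"].copy();b=cv2.convertScaleAbs(t["img"],alpha=1.6)
print(proj(s,p),proj(t,p),proj(s,p+[0,0,.019]))
cv2.imwrite("pics/pre.png",np.hstack([crop(a,310,80,100,125,4),crop(b,240,125,100,125,4)]))
E
```

```text
[0.53429245 0.21203257 0.33844895] [1.79958535e+02 5.25201205e-02 1.72637943e+02]
[367.2382728  142.15748066] [291.27022839 190.82036946] [368.17044601 137.35518542]
```

View pics/pre.png

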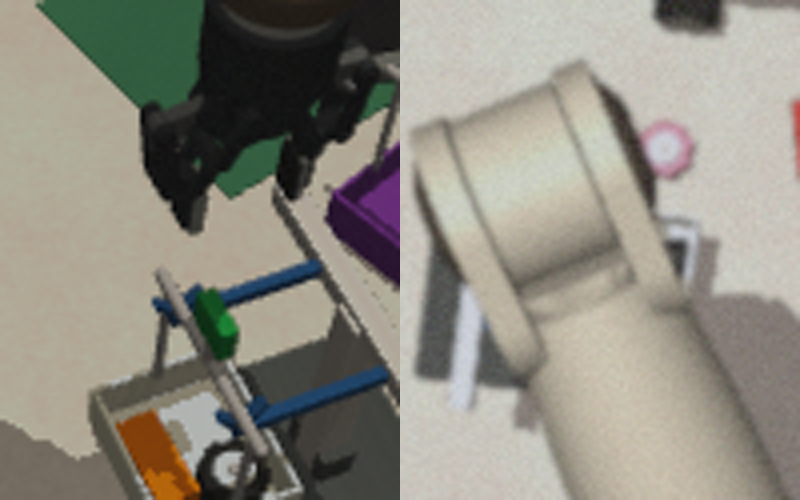

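The gripper fingertips, at crop (193,232) and (292,197), are directly above the green grip at crop (217,323). They straddle it along the right direction. I'll descend partway and check from nearer.

Request:
{"api": "play_rows", "payload": {
  "steps": [
    [[-0.0033,-0.002,0.016,0],[0,0,0.016,0],[0,0,0.016,0],[0,0,0,0],[0,0,0,0]]
  ]
}}

```text
time: 2.8
ee_pos: [0.5374, 0.2096, 0.2902]
tcp_rot: [180.0, 0.0, 172.7]
wrist_force: [-0.1, 0.1, -0.3]
opening: 0.0602
grasp_force: 0.0
```

```bash
python3 - <<'E'
from h import *
s=bot.camera("scene")
o=bot.get_obs();p=np.array(o["ee_pos"]);print(p,o["tcp_rot"])
a=crop(s["img"],325,100,80,75,8)
psi=np.radians(o["tcp_rot"][2]);ty=np.array([np.sin(psi),-np.cos(psi),0]);tx=np.array([np.cos(psi),np.sin(psi),0])
def mk(X,c):
    q=(proj(s,X)+.5-[325,100])*8;cv2.circle(a,tuple(int(v) for v in q),3,c,-1)
for k in(-1,1):
    for j in(-1,1): mk(p+[0,0,.008]+k*.03*ty+j*.011*tx,(0,0,255))
g=np.array([.537,.209,.262]);u=np.array([.991,-.131,0]);w=np.array([.131,.991,0])
for i in(-1,1):
  for j in(-1,1):
    for k in(-1,1): mk(g+i*.02*u+j*.007*w+[0,0,k*.015],(255,0,255))
for i in(-1,1): mk(g+[0,0,-.042]+i*.084*u,(255,255,0))
cv2.imwrite("pics/pre2.png",a)
E
```

```text
[0.53764621 0.2096235  0.29085404] [1.79952171e+02 8.12537066e-02 1.72654711e+02]
```

View pics/pre2.png

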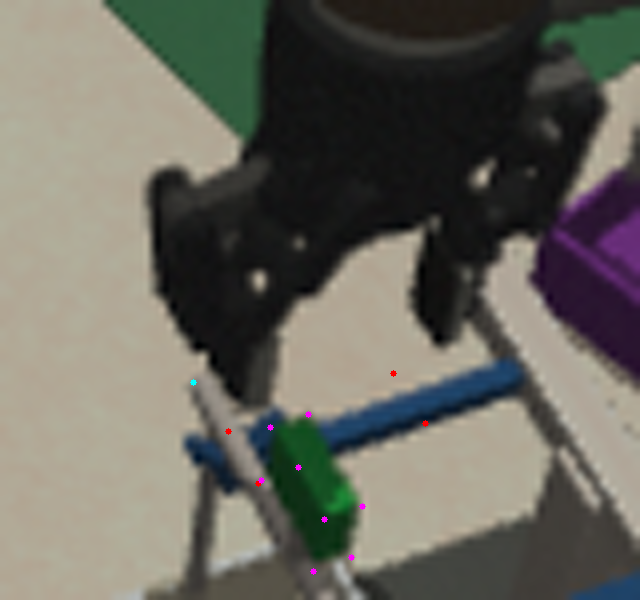

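The modelled grip (magenta) and bar end match the image to about a pixel. The fingertips, at (250,400) and (440,340), appear somewhat higher than predicted. I'll descend to grasp height and look again before closing.

Request:
{"api": "play_rows", "payload": {
  "steps": [
    [[0,0,0.016,0],[0,0,0.016,0],[0,0,0.0155,0],[0,0,0,0],[0,0,0,0]]
  ]
}}

```text
time: 3.27
ee_pos: [0.5378, 0.2094, 0.2428]
tcp_rot: [180.0, 0.0, 172.6]
wrist_force: [0.1, 0.2, 0.6]
opening: 0.0601
grasp_force: 0.0
```

```bash
python3 - <<'E'
from h import *
s=bot.camera("scene")
o=bot.get_obs();p=np.array(o["ee_pos"]);print(p,o["tcp_rot"],o["wrist_force"])
a=crop(s["img"],325,100,80,75,8)
cv2.imwrite("pics/pre3.png",a)
E
```

```text
[0.53809022 0.2094037  0.24339195] [1.79953789e+02 8.29926092e-02 1.72630542e+02] [ 0.7262587   1.30703808 -0.35622708]
```

View pics/pre3.png

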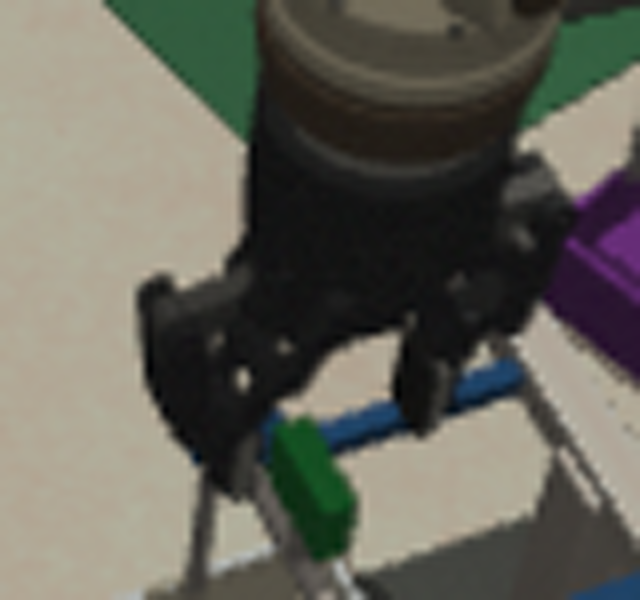

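Both fingertips, at (235,495) and (430,435), straddle the grip at (313,490), with the tips near its upper half. I go 10 mm lower, which still clears the bar, and close.

Request:
{"api": "play_rows", "payload": {
  "steps": [
    [[0,0,0.005,0],[0,0,0.005,0],[0,0,0,0],[0,0,0,0],[0,0,0,0]]
  ]
}}

```text
time: 3.73
ee_pos: [0.5379, 0.2092, 0.2318]
tcp_rot: [180.0, 0.0, 172.6]
wrist_force: [-1.2, -0.0, 0.3]
opening: 0.0599
grasp_force: 0.0
```

Request:
{"api": "play_rows", "payload": {
  "steps": [
    [[0,0,0,0],[0,0,0,0],[0,0,0,0],[0,0,0,0],[0,0,0,0]]
  ],
  "gripper": 0.0,
  "squeeze": 80
}}

```text
time: 4.15
ee_pos: [0.5379, 0.2092, 0.2319]
tcp_rot: [180.0, 0.0, 172.6]
wrist_force: [-1.8, 0.0, 3.0]
opening: 0.0112
grasp_force: 78.4
```

Request:
{"api": "play_rows", "payload": {
  "steps": [
    [[0,0,0,0],[0,0,0,0],[0,0,0,0],[0,0,0,0],[0,0,0,0]]
  ]
}}

```text
time: 4.57
ee_pos: [0.5379, 0.2092, 0.2319]
tcp_rot: [180.0, 0.0, 172.6]
wrist_force: [-0.2, 0.6, 5.3]
opening: 0.0114
grasp_force: 78.7
```

```bash
python3 - <<'E'
from h import *
s=bot.camera("scene")
o=bot.get_obs();p=np.array(o["ee_pos"]);print(p,o["tcp_rot"],o["wrist_force"],o["torque"],o["opening"],o["grasp_force"])
a=crop(s["img"],325,100,80,75,8)
cv2.imwrite("pics/pre4.png",a)
E
```

```text
[0.53794721 0.20919248 0.23186669] [1.79987337e+02 2.46916123e-02 1.72618675e+02] [-0.68108775 -0.23048419  5.38825855] [-0.04872539  0.13438285 -0.1027532 ] 0.011306912723210657 78.7040913105011
```

View pics/pre4.png

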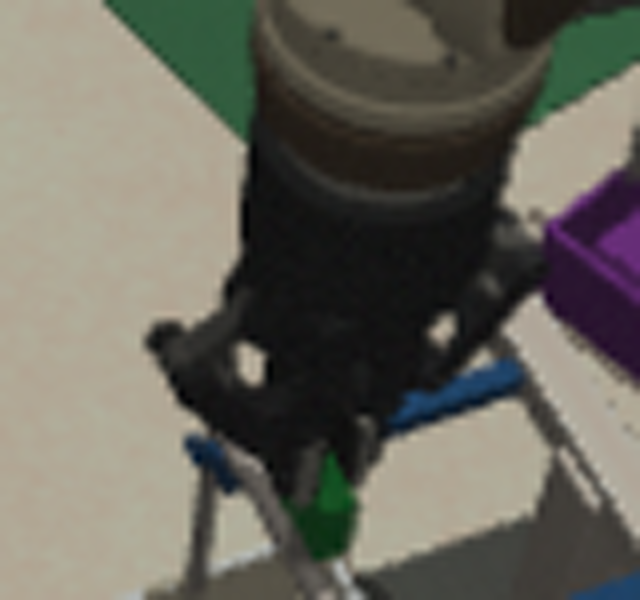

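The pads (305,480) hold the green plate over most of its width, with only its near end showing. Lift 30 mm gently.

Request:
{"api": "play_rows", "payload": {
  "steps": [
    [[0,0,-0.004,0],[0,0,-0.008,0],[0,0,-0.008,0],[0,0,-0.008,0],[0,0,-0.004,0]]
  ]
}}

```text
time: 5.03
ee_pos: [0.5381, 0.2093, 0.2649]
tcp_rot: [180.0, 0.1, 172.6]
wrist_force: [-0.3, -0.0, -3.3]
opening: 0.0113
grasp_force: 78.3
```

Request:
{"api": "play_rows", "payload": {
  "steps": [
    [[0,0,0,0],[0,-0.004,0,0],[0,-0.008,0,0],[0,-0.012,0,0],[0,-0.012,0,0]]
  ]
}}

```text
time: 5.45
ee_pos: [0.5329, 0.1722, 0.2631]
tcp_rot: [-180.0, -0.0, 172.6]
wrist_force: [-0.7, -0.5, -3.8]
opening: 0.0111
grasp_force: 78.3
```

```bash
python3 - <<'E'
from h import *
s=bot.camera("scene");t=bot.camera("top")
o=bot.get_obs();p=np.array(o["ee_pos"]);print(p,o["tcp_rot"],o["wrist_force"],o["torque"],o["opening"],o["grasp_force"])
cv2.imwrite("pics/lift.png",np.hstack([crop(s["img"],290,110,125,125,3.2),crop(cv2.convertScaleAbs(t["img"],alpha=1.6),240,115,125,125,3.2)]))
E
```

```text
[0.53290208 0.17094287 0.26384215] [-1.79943354e+02  1.65422156e-02  1.72504235e+02] [ 0.19545464  0.13250488 -5.04478131] [-0.26318688  0.01729493 -0.00676938] 0.011027029912150797 78.31387281417847
```

View pics/lift.png

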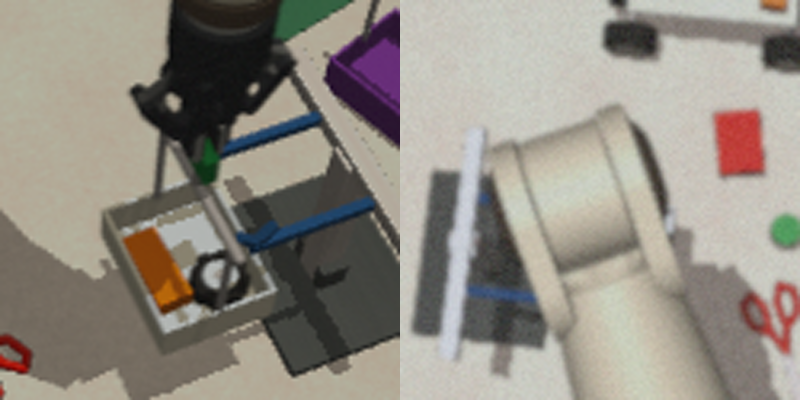

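The basket is free of the hooks, hanging level at (190,270). The battery (155,270) and wheel (220,280) are in it, and it weighs about 5 N. Planning the carry.

```bash
cat > plan.py <<'E'
from h import *
def plan(p,psi,targets,step,dyaw,dz):
    """world xy displacements per row -> tool rows"""
    out=[];psi=np.radians(psi)
    for d,a,z in zip(step,dyaw,dz):
        c,s=np.cos(psi),np.sin(psi)
        out.append([round(d[0]*c+d[1]*s,4),round(d[0]*s-d[1]*c,4),round(-z,4),a]);psi-=a*-1*-1 if False else a
    return out,np.degrees(psi)
E
python3 - <<'E'
from plan import *
v=np.array([.004,.008,.012]+[.0159]*14+[.012,.008,.004])
A=np.array([.5329,.1709]);B=np.array([.5265,.1213]);C=np.array([.497,-.0993])
L=np.linalg.norm(B-A);S=np.r_[0,np.cumsum(v)];T=L+np.linalg.norm(C-B);S*=T/S[-1]
P=np.array([A+(B-A)*s/L if s<L else B+(C-B)*(s-L)/(T-L) for s in S])
yaw=[0]*4+[-.0261]*14+[0]*2; dz=[0]*5+[.003]*6+[0]*9
r,e=plan(None,172.5,None,np.diff(P,axis=0),yaw,dz)
for x in r:print(x)
print(e)
E
```

```text
[np.float64(-0.0), np.float64(-0.004), 0, 0]
[np.float64(-0.0), np.float64(-0.0081), 0, 0]
[np.float64(-0.0), np.float64(-0.0121), 0, 0]
[np.float64(-0.0), np.float64(-0.016), 0, 0]
[np.float64(-0.0), np.float64(-0.016), 0, -0.0261]
[np.float64(0.0005), np.float64(-0.016), -0.003, -0.0261]
[np.float64(0.0009), np.float64(-0.016), -0.003, -0.0261]
[np.float64(0.0013), np.float64(-0.016), -0.003, -0.0261]
[np.float64(0.0017), np.float64(-0.0159), -0.003, -0.0261]
[np.float64(0.0021), np.float64(-0.0159), -0.003, -0.0261]
[np.float64(0.0025), np.float64(-0.0158), -0.003, -0.0261]
[np.float64(0.0029), np.float64(-0.0157), 0, -0.0261]
[np.float64(0.0034), np.float64(-0.0157), 0, -0.0261]
[np.float64(0.0038), np.float64(-0.0156), 0, -0.0261]
[np.float64(0.0042), np.float64(-0.0155), 0, -0.0261]
[np.float64(0.0046), np.float64(-0.0154), 0, -0.0261]
[np.float64(0.005), np.float64(-0.0152), 0, -0.0261]
[np.float64(0.004), np.float64(-0.0114), 0, -0.0261]
[np.float64(0.0029), np.float64(-0.0075), 0, 0]
[np.float64(0.0014), np.float64(-0.0038), 0, 0]
193.4358778340803
```

Request:
{"api": "play_rows", "payload": {
  "steps": [
    [[0,-0.004,0,0],[0,-0.008,0,0],[0,-0.012,0,0],[0,-0.016,0,0],[0,-0.016,0,-0.026]]
  ]
}}

```text
time: 5.97
ee_pos: [0.5258, 0.1168, 0.2635]
tcp_rot: [-180.0, -0.0, 174.1]
wrist_force: [0.3, -1.1, -4.6]
opening: 0.0114
grasp_force: 78.4
```

Request:
{"api": "play_rows", "payload": {
  "steps": [
    [[0.0005,-0.016,-0.003,-0.026],[0.001,-0.016,-0.003,-0.026],[0.0015,-0.016,-0.003,-0.026],[0.0015,-0.016,-0.003,-0.026],[0.002,-0.016,-0.003,-0.026]]
  ]
}}

```text
time: 6.38
ee_pos: [0.5151, 0.0369, 0.2788]
tcp_rot: [-180.0, 0.0, -178.4]
wrist_force: [1.8, -0.5, -4.2]
opening: 0.011
grasp_force: 78.4
```

Request:
{"api": "play_rows", "payload": {
  "steps": [
    [[0.0025,-0.016,-0.003,-0.026],[0.003,-0.0155,0,-0.026],[0.0035,-0.0155,0,-0.026],[0.004,-0.0155,0,-0.026],[0.004,-0.0155,0,-0.026]]
  ]
}}

```text
time: 6.8
ee_pos: [0.5041, -0.0422, 0.2817]
tcp_rot: [-180.0, 0.0, -170.9]
wrist_force: [0.4, -0.6, -4.2]
opening: 0.0111
grasp_force: 78.4
```

Request:
{"api": "play_rows", "payload": {
  "steps": [
    [[0.0045,-0.0155,0,-0.026],[0.005,-0.015,0,-0.026],[0.004,-0.0115,0,-0.026],[0.003,-0.0075,0,0],[0.0015,-0.004,0,0]]
  ]
}}

```text
time: 7.22
ee_pos: [0.4968, -0.0981, 0.2817]
tcp_rot: [-180.0, 0.0, -166.6]
wrist_force: [0.2, -0.7, -3.6]
opening: 0.0112
grasp_force: 78.4
```

```bash
python3 - <<'E'
from h import *
s=bot.camera("scene");t=bot.camera("top")
o=bot.get_obs();print(o["ee_pos"],o["tcp_rot"],o["wrist_force"],o["torque"],o["opening"])
import pickle;pickle.dump((s,t,o["ee_pos"],o["tcp_rot"]),open("cams3.pkl","wb"))
# bar visibility: numbers for battery (orange) in scene
hsv=cv2.cvtColor(s["img"],cv2.COLOR_BGR2HSV)
g=cv2.inRange(hsv,(45,110,40),(85,255,255));n,l,st,c=cv2.connectedComponentsWithStats(g)
for i in range(1,n):
    if st[i,4]>15: print("green",st[i],c[i])
g=cv2.inRange(hsv,(8,150,80),(18,255,255));n,l,st,c=cv2.connectedComponentsWithStats(g)
for i in range(1,n):
    if st[i,4]>30: print("orange",st[i],c[i])
E
```

```text
[ 0.49707731 -0.09739762  0.28157526] [-1.79996402e+02 -1.43402279e-03 -1.66623555e+02] [ 0.26482087 -0.835516   -4.96244889] [0.04021673 0.02129168 0.04689183] 0.011355836792001686
green [ 321   63   87   66 2096] [358.45562977  96.57967557]
green [435  77  13  12  52] [441.46153846  81.69230769]
green [423  94  13  14 110] [428.47272727 100.95454545]
green [521 165  28  23 271] [534.1402214  175.95940959]
green [248 182  10  17  77] [252.42857143 191.11688312]
green [291 240  12  13 119] [296.30252101 245.80672269]
green [368 305  37  27 506] [384.12450593 317.88142292]
orange [427   0  13   7  59] [433.           2.72881356]
orange [405   5  12  10  48] [410.54166667  10.0625    ]
orange [176 207  44  40 272] [198.83823529 227.56617647]
orange [236 213  28  28 357] [249.73389356 226.21288515]
orange [199 233  46  43 330] [223.10909091 254.63939394]
orange [   0  297   65   67 1630] [ 31.04601227 330.16380368]
orange [343 311  26  39 461] [355.13882863 329.68329718]
orange [  0 340  34  55 889] [ 12.61979753 369.73003375]
```

Request:
{"api": "play_rows", "payload": {
  "steps": [
    [[-0.001,-0.004,0,0],[0,-0.008,0,0],[0,-0.012,0,0],[0,-0.0125,0,0],[0,-0.0125,0,0]]
  ]
}}

```text
time: 7.73
ee_pos: [0.5101, -0.1455, 0.2815]
tcp_rot: [-180.0, -0.0, -166.5]
wrist_force: [0.4, -0.5, -3.7]
opening: 0.0107
grasp_force: 78.4
```

Request:
{"api": "play_rows", "payload": {
  "steps": [
    [[0,-0.0125,0,0],[0,-0.012,0,0],[0,-0.0095,0,0],[0,-0.006,0,0],[0,-0.0026,0,0]]
  ]
}}

```text
time: 8.15
ee_pos: [0.5198, -0.1868, 0.2812]
tcp_rot: [180.0, -0.0, -166.6]
wrist_force: [-0.1, -0.2, -4.6]
opening: 0.0113
grasp_force: 78.4
```

Request:
{"api": "play_rows", "payload": {
  "steps": [
    [[0,0,0,0],[0,0,0,0],[0,0,0.003,0],[0,0,0.004,0],[0,0,0.004,0]]
  ]
}}

```text
time: 8.57
ee_pos: [0.5196, -0.1852, 0.2702]
tcp_rot: [-180.0, 0.0, -166.5]
wrist_force: [-0.1, -0.1, -4.1]
opening: 0.0115
grasp_force: 78.4
```

```bash
python3 - <<'E'
from h import *
s=bot.camera("scene");t=bot.camera("top")
o=bot.get_obs();print(o["ee_pos"],o["tcp_rot"],o["wrist_force"],o["torque"],o["opening"])
cv2.imwrite("pics/fit.png",np.hstack([cv2.resize(s["img"][175:325,140:265],(500,600),interpolation=2),cv2.resize(t["img"][140:240,395:445],(300,600),interpolation=2)]))
# white bar ends: dump predicted pixels
u=np.array([.973,.232,0]);p=np.array(o["ee_pos"])-[0,0,.0118]
print([proj(s,p+k*.084*u) for k in(-1,1)],[proj(t,p+k*.084*u) for k in(-1,1)])
E
```

```text
[ 0.51933691 -0.18523958  0.26962687] [ 1.79959566e+02 -6.00530510e-02 -1.66498463e+02] [-0.51174197 -0.2839405  -3.22720259] [ 0.01558057  0.05456772 -0.04362707] 0.01099294509771584
[array([203.79253836, 202.12431619]), array([246.2798946 , 247.13000256])] [array([419.92875116, 218.77365157]), array([406.01908156, 170.11443531])]
```

Request:
{"api": "play_rows", "payload": {
  "steps": [
    [[0,-0.0012,0.003,0],[0,0,0.003,0],[0,0,0.003,0],[0,0,0.003,0],[0,0,0,0]]
  ]
}}

```text
time: 9.08
ee_pos: [0.5197, -0.1868, 0.2577]
tcp_rot: [180.0, -0.0, -166.5]
wrist_force: [0.0, 0.1, -4.8]
opening: 0.0113
grasp_force: 78.4
```

Request:
{"api": "play_rows", "payload": {
  "steps": [
    [[0,0,0.002,0],[0,0,0.002,0],[0,0,0.001,0],[0,0,0,0],[0,0,0,0]]
  ]
}}

```text
time: 9.5
ee_pos: [0.5199, -0.1868, 0.2536]
tcp_rot: [-180.0, -0.0, -166.5]
wrist_force: [0.8, -0.7, -3.9]
opening: 0.0111
grasp_force: 78.4
```

Request:
{"api": "play_rows", "payload": {
  "steps": [
    [[0,0,0.001,0],[0,0,0.001,0],[0,0,0,0],[0,0,0,0],[0,0,0,0]]
  ]
}}

```text
time: 9.92
ee_pos: [0.52, -0.1869, 0.252]
tcp_rot: [-180.0, 0.0, -166.5]
wrist_force: [-0.3, 0.4, 0.2]
opening: 0.0111
grasp_force: 78.9
```

The weight came off exactly at the predicted height (TCP 0.252). One more millimetre to confirm firm seating.

Request:
{"api": "play_rows", "payload": {
  "steps": [
    [[0,0,0.0007,0],[0,0,0,0],[0,0,0,0],[0,0,0,0],[0,0,0,0]]
  ]
}}

```text
time: 10.33
ee_pos: [0.5201, -0.1869, 0.2519]
tcp_rot: [-179.9, 0.1, -166.5]
wrist_force: [-0.2, -1.1, 5.2]
opening: 0.011
grasp_force: 79.5
```

```bash
python3 - <<'E'
from h import *
s=bot.camera("scene");t=bot.camera("top")
o=bot.get_obs();print(o["ee_pos"],o["wrist_force"],o["torque"],o["opening"])
cv2.imwrite("pics/fit2.png",np.hstack([cv2.resize(s["img"][175:325,140:265],(500,600),interpolation=2),cv2.resize(t["img"][140:240,395:445],(300,600),interpolation=2)]))
E
```

```text
[ 0.52006133 -0.18688022  0.25195382] [-0.43316139  0.35919816  4.89934513] [ 0.07521328  0.25186793 -0.04010746] 0.011028925528917773
```

View pics/fit2.png

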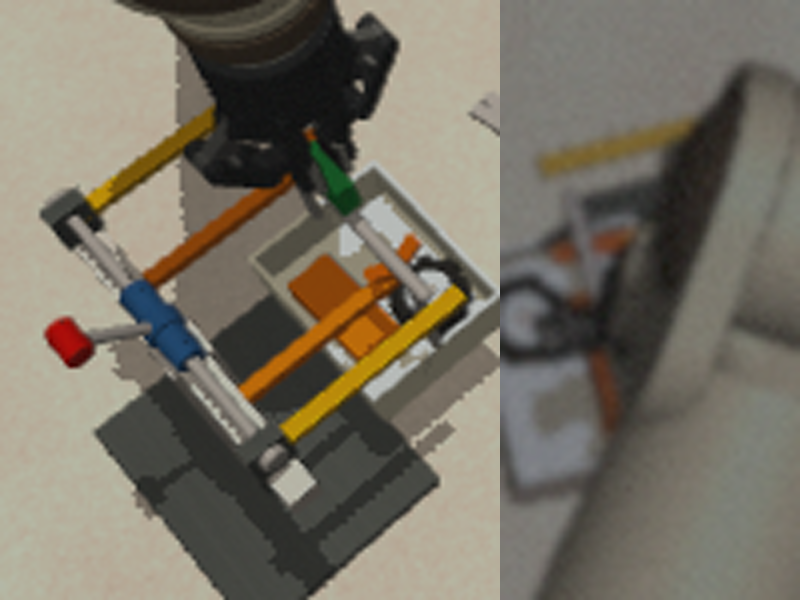

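The bar lies in the near orange hook's notch at crop (385,280), with that hook between the uprights and the keepers open outside the bar's ends. The battery and wheel are in the tray. I relieve the press and release.

Request:
{"api": "play_rows", "payload": {
  "steps": [
    [[0,0,-0.0007,0],[0,0,0,0],[0,0,0,0],[0,0,0,0],[0,0,0,0]]
  ]
}}

```text
time: 10.85
ee_pos: [0.52, -0.1869, 0.2519]
tcp_rot: [-180.0, 0.0, -166.5]
wrist_force: [-1.0, 0.1, 4.9]
opening: 0.0113
grasp_force: 79.4
```

Request:
{"api": "play_rows", "payload": {
  "steps": [
    [[0,0,0,0],[0,0,0,0],[0,0,0,0],[0,0,0,0],[0,0,0,0]]
  ],
  "gripper": 0.05,
  "squeeze": 25
}}

```text
time: 11.27
ee_pos: [0.5199, -0.1868, 0.2514]
tcp_rot: [180.0, -0.0, -166.5]
wrist_force: [0.4, 0.4, -0.2]
opening: 0.0501
grasp_force: 0.0
```

Request:
{"api": "play_rows", "payload": {
  "steps": [
    [[0,0,-0.01,0],[0,0,-0.02,0],[0,0,-0.03,0],[0,0,-0.035,0],[0,0,-0.035,0]]
  ]
}}

```text
time: 11.68
ee_pos: [0.5193, -0.1866, 0.3824]
tcp_rot: [180.0, -0.0, -166.5]
wrist_force: [0.5, -0.1, 1.6]
opening: 0.0504
grasp_force: 0.0
```

```bash
python3 - <<'E'
from h import *
s=bot.camera("scene")
o=bot.get_obs();print(o["ee_pos"],o["tcp_rot"],o["q"],o["wrist_force"],o["opening"])
hsv=cv2.cvtColor(s["img"],cv2.COLOR_BGR2HSV)
g=cv2.inRange(hsv,(45,110,40),(85,255,255));n,l,st,c=cv2.connectedComponentsWithStats(g)
print([(st[i],c[i]) for i in range(1,n) if st[i,4]>15 and 190<c[i][0]<270])
for z in(.28,.282,.284): print(proj(s,[.518,-.187,z]))
hsv=cv2.cvtColor(s["img"],cv2.COLOR_BGR2HSV);
g=cv2.inRange(hsv,(0,150,60),(8,255,255))|cv2.inRange(hsv,(172,150,60),(180,255,255));n,l,st,c=cv2.connectedComponentsWithStats(g)
print([(st[i],c[i]) for i in range(1,n) if st[i,4]>30 and c[i][0]<200])
E
```

```text
[ 0.52016009 -0.18689451  0.3902419 ] [-179.64795504    0.5360938  -166.51896766] [-1.97631401e+01  1.63595217e+01  4.67667454e+01  1.19765875e+02
 -5.46938239e-04 -3.32425285e+01] [-1.75728715 -0.13439881  6.18779187] 0.049444698812813145
[(array([215, 211,  15,  18, 122], dtype=int32), array([221.89344262, 219.31967213]))]
[221.67502376 219.76097778]
[221.50603694 219.38334915]
[221.33642147 219.00431568]
[(array([151, 255,  12,  12,  91], dtype=int32), array([156.85714286, 260.16483516]))]
```

```bash
python3 - <<'E'
from plan import *
o=bot.get_obs();print(o["wrist_force"],o["tcp_rot"],o["opening"])
r,e=plan(None,193.48,None,[np.array([.0357,-.1622])/14]*14,[.1123]*14,[0]*14)
for x in r:print([float(v) for v in x])
print(e)
# arc plan
c=np.array([.5471,-.3086]);u=np.array([.233,-.9725])
for th in np.arange(.689,-1.06,-.1):
    print(round(th,3),c+u*.065*np.sin(th),.262+.065*np.cos(th))
E
```

```text
[-1.75728715 -0.13439881  6.18779187] [-179.64795504    0.5360938  -166.51896766] 0.049444698812813145
[0.0002, -0.0119, 0.0, 0.1123]
[-0.0011, -0.0118, 0.0, 0.1123]
[-0.0024, -0.0116, 0.0, 0.1123]
[-0.0037, -0.0113, 0.0, 0.1123]
[-0.005, -0.0108, 0.0, 0.1123]
[-0.0061, -0.0102, 0.0, 0.1123]
[-0.0072, -0.0094, 0.0, 0.1123]
[-0.0082, -0.0085, 0.0, 0.1123]
[-0.0091, -0.0076, 0.0, 0.1123]
[-0.0099, -0.0065, 0.0, 0.1123]
[-0.0106, -0.0053, 0.0, 0.1123]
[-0.0111, -0.0041, 0.0, 0.1123]
[-0.0115, -0.0028, 0.0, 0.1123]
[-0.0118, -0.0015, 0.0, 0.1123]
103.39957544953207
0.689 [ 0.55672867 -0.34878833] 0.31217234081926715
0.589 [ 0.5555135  -0.34371643] 0.3160472805964029
0.489 [ 0.55421426 -0.33829365] 0.3193821978114751
0.389 [ 0.55284394 -0.33257418] 0.32214377107404774
0.289 [ 0.55141623 -0.32661517] 0.32430440765693597
0.189 [ 0.54994539 -0.32047616] 0.3258425191936151
0.089 [ 0.54844613 -0.31421849] 0.3267427373820427
-0.011 [ 0.54693341 -0.30790468] 0.32699606753965255
-0.111 [ 0.54542236 -0.30159781] 0.3265999784752497
-0.211 [ 0.54392806 -0.29536091] 0.3255584277798359
-0.311 [ 0.54246547 -0.28925629] 0.3238818222836689
-0.411 [ 0.54104917 -0.28334495] 0.3215869140746544
-0.511 [ 0.53969334 -0.27768594] 0.3186966331170209
-0.611 [ 0.53841151 -0.27233582] 0.31523985814269734
-0.711 [ 0.5372165  -0.26734804] 0.3112511281045693
-0.811 [ 0.53612023 -0.26277243] 0.3067702970746788
-0.911 [ 0.53513368 -0.25865472] 0.3018421360355107
-1.011 [ 0.53426668 -0.25503605] 0.29651588554313496
```

Request:
{"api": "play_rows", "payload": {
  "steps": [
    [[0,-0.006,0,0.06],[-0.0005,-0.012,0,0.1123],[-0.0015,-0.012,0,0.1123],[-0.0025,-0.0115,0,0.1123],[-0.004,-0.011,0,0.1123]]
  ]
}}

```text
time: 12.15
ee_pos: [0.5305, -0.2399, 0.3809]
tcp_rot: [180.0, -0.0, 164.0]
wrist_force: [0.1, -0.4, -0.3]
opening: 0.0504
grasp_force: 0.0
```

Request:
{"api": "play_rows", "payload": {
  "steps": [
    [[-0.005,-0.0105,0,0.1123],[-0.0065,-0.01,0,0.1123],[-0.0075,-0.009,0,0.1123],[-0.0085,-0.008,0,0.1123],[-0.0095,-0.007,0,0.1123]]
  ]
}}

```text
time: 12.57
ee_pos: [0.5417, -0.2976, 0.381]
tcp_rot: [180.0, 0.0, 131.8]
wrist_force: [-0.5, 0.1, 0.1]
opening: 0.0498
grasp_force: 0.0
```

Request:
{"api": "play_rows", "payload": {
  "steps": [
    [[-0.0105,-0.006,0,0.1123],[-0.011,-0.0045,0,0.1123],[-0.0115,-0.003,0,0.1123],[-0.0115,-0.002,0,0.1123],[-0.006,-0.0005,0,0.05]]
  ]
}}

```text
time: 12.98
ee_pos: [0.546, -0.3455, 0.3693]
tcp_rot: [179.6, 0.4, 103.1]
wrist_force: [-0.1, 0.4, 0.2]
opening: 0.0501
grasp_force: 0.0
```

Request:
{"api": "play_rows", "payload": {
  "steps": [
    [[0,0,0,0],[0,0,0,0],[0,0,0,0],[0,0,0,0],[0,0,0,0]]
  ]
}}

```text
time: 13.4
ee_pos: [0.5461, -0.3439, 0.3709]
tcp_rot: [179.5, 0.5, 103.6]
wrist_force: [-0.0, -0.4, -0.1]
opening: 0.0502
grasp_force: 0.0
```

The arm is at its reach limit at this height, so I lower it a bit and re-measure.

Request:
{"api": "play_rows", "payload": {
  "steps": [
    [[0,0,0.01,0],[0,0,0.015,0],[0,0,0.01,0],[0,0,0,0],[0,0,0,0]]
  ]
}}

```text
time: 13.82
ee_pos: [0.5459, -0.344, 0.3359]
tcp_rot: [179.6, 0.4, 103.6]
wrist_force: [0.6, 0.3, 0.5]
opening: 0.0501
grasp_force: 0.0
```

```bash
python3 - <<'E'
from plan import *
o=bot.get_obs();p=o["ee_pos"];print(p,o["tcp_rot"],o["q"],o["wrist_force"])
psi=np.radians(o["tcp_rot"][2]);d=np.array([.5562,-.3490])-p[:2];c,s=np.cos(psi),np.sin(psi)
print(d,d[0]*c+d[1]*s,d[0]*s-d[1]*c)
E
```

```text
[ 0.54588628 -0.34403357  0.33591446] [179.56384337   0.43226665 103.56437178] [-3.22259439e+01  2.78872180e+01  5.53352487e+01  1.16834062e+02
  1.12288879e-02  4.42080992e+01] [0.56789635 0.26575566 0.53661907]
[ 0.01031372 -0.00496643] -0.0072468523281321254 0.008861223177525109
```

Request:
{"api": "play_rows", "payload": {
  "steps": [
    [[-0.0036,0.0045,0.005,0],[-0.0036,0.0044,0,0],[0,0,0,0],[0,0,0,0],[0,0,0,0]]
  ]
}}

```text
time: 14.23
ee_pos: [0.5569, -0.3496, 0.3308]
tcp_rot: [179.5, 0.5, 103.5]
wrist_force: [-1.0, 0.9, -0.3]
opening: 0.0501
grasp_force: 0.0
```

```bash
python3 - <<'E'
from h import *
s=bot.camera("scene")
o=bot.get_obs();p=o["ee_pos"];print(p,o["tcp_rot"],o["wrist_force"])
hsv=cv2.cvtColor(s["img"],cv2.COLOR_BGR2HSV)
g=cv2.inRange(hsv,(0,150,60),(8,255,255))|cv2.inRange(hsv,(172,150,60),(180,255,255));n,l,st,c=cv2.connectedComponentsWithStats(g)
print([(st[i],c[i]) for i in range(1,n) if st[i,4]>20 and c[i][0]<200], proj(s,[.5565,-.3488,.312]))
E
```

```text
[ 0.55681184 -0.34955183  0.33095116] [179.52026256   0.47831715 103.5296513 ] [-0.52535173  0.31246098  0.2713938 ]
[(array([154, 258,   9,   9,  52], dtype=int32), array([158.5       , 262.17307692]))] [157.00615993 260.56338047]
```

Request:
{"api": "play_rows", "payload": {
  "steps": [
    [[0,0,0.01,0],[0,0,0.012,0],[0,0,0.012,0],[0,0,0.012,0],[0,0,0,0]]
  ]
}}

```text
time: 14.7
ee_pos: [0.5566, -0.3495, 0.2828]
tcp_rot: [179.6, 0.4, 103.5]
wrist_force: [-0.4, 0.0, -0.2]
opening: 0.0498
grasp_force: 0.0
```

Request:
{"api": "play_rows", "payload": {
  "steps": [
    [[0,0,0,0],[0,0,0,0],[0,0,0,0],[0,0,0,0],[0,0,0,0]]
  ],
  "gripper": 0.0,
  "squeeze": 25
}}

```text
time: 15.12
ee_pos: [0.5573, -0.3499, 0.2852]
tcp_rot: [179.5, 0.5, 103.5]
wrist_force: [-0.0, 0.5, 0.7]
opening: 0.0001
grasp_force: 0.0
```

Request:
{"api": "play_rows", "payload": {
  "steps": [
    [[0,0,0,0],[0,0,0,0],[0,0,0,0],[0,0,0,0],[0,0,0,0]]
  ]
}}

```text
time: 15.53
ee_pos: [0.5571, -0.3498, 0.2847]
tcp_rot: [179.5, 0.5, 103.5]
wrist_force: [0.4, 1.7, -0.2]
opening: 0.0
grasp_force: 0.0
```

The fingers closed on nothing, so I check numerically where the knob is and where the fingers appear.

```bash
python3 - <<'E'
from h import *
np.set_printoptions(precision=4,suppress=True)
s=bot.camera("scene");t=bot.camera("top")
o=bot.get_obs();p=o["ee_pos"];print(p)
for c in(s,t):
    hsv=cv2.cvtColor(c["img"],cv2.COLOR_BGR2HSV)
    g=cv2.inRange(hsv,(0,150,50),(8,255,255))|cv2.inRange(hsv,(172,150,50),(180,255,255));n,l,st,cc=cv2.connectedComponentsWithStats(g)
    print([(st[i],cc[i]) for i in range(1,n) if st[i,4]>8])
for h in(0,.01,.02,.03): print(h,proj(s,p+[0,0,h]))
print(proj(s,[.5565,-.3488,.312]))
# ascii map of scene around knob: R red, #dark, o steel/other, B blue
im=s["img"];hsv=cv2.cvtColor(im,cv2.COLOR_BGR2HSV)
print("cols 135..199")
for v in range(232,276):
    print(v,"".join("R" if ((h<9 or h>171) and S>140) else "B" if 95<h<130 and S>90 else "#" if V<60 else "+" if V<100 else "." for h,S,V in hsv[v,135:200].astype(int)))
E
```

```text
[ 0.5571 -0.3497  0.2847]
[(array([275, 213,  25,  22, 230], dtype=int32), array([286.1304, 222.4304])), (array([317, 255,  29,  32, 463], dtype=int32), array([330.3758, 269.6112])), (array([156, 261,   7,   6,  24], dtype=int32), array([159.375, 263.625]))]
[(array([339, 150,  14,  19, 220], dtype=int32), array([345.6227, 159.2   ]))]
0 [160.9169 265.401 ]
0.01 [159.3961 263.8203]
0.02 [157.8446 262.2076]
0.03 [156.2613 260.5619]
[157.0062 260.5634]
cols 135..199
232 ################+.+####+++++##++..............................++.
233 ################+..#####+++++...............................++...
234 ###############+...+#####++++..............................++....
235 ###############+....+#####+...............................++.....
236 ###############......+##+.++............................++.......
237 ###############.......++...+...........................++........
238 ################........+...........+.................++.........
239 #################+.......+..........................++...........
240 ##################.................................++............
2
[... 1748 characters left out ...]

266 ...............+###+..RRR+......................+BB+........++###
267 .................++..............................+B#+........++++
268 ..............................................+..+...........++++
269 .............................................+#+.++...........+++
270 ............................................+###++++...........++
271 ..........................................+######+++.............
272 .........................................+########+++............
273 ........................................+##########++............
274 .......................................+############++...........
275 .....................................+###############++..........
```

The knob hasn't moved. Together with the earlier pictures, this means the real fingertips sit about 35 mm above the reported TCP. They therefore closed just above the knob. I reopen, go lower and close again.

Request:
{"api": "play_rows", "payload": {
  "steps": [
    [[0,0,0,0],[0,0,0,0],[0,0,0,0],[0,0,0,0],[0,0,0,0]]
  ],
  "gripper": 0.05
}}

```text
time: 16.05
ee_pos: [0.5572, -0.3497, 0.2847]
tcp_rot: [179.5, 0.5, 103.5]
wrist_force: [0.5, -1.1, -1.3]
opening: 0.05
grasp_force: 0.0
```

Request:
{"api": "play_rows", "payload": {
  "steps": [
    [[0,0,0.006,0],[0,0,0.006,0],[0,0,0.006,0],[0,0,0.006,0],[0,0,0.006,0]]
  ]
}}

```text
time: 16.47
ee_pos: [0.5573, -0.3498, 0.2538]
tcp_rot: [179.6, 0.4, 103.5]
wrist_force: [0.3, -0.6, 0.3]
opening: 0.0502
grasp_force: 0.0
```

Request:
{"api": "play_rows", "payload": {
  "steps": [
    [[0,0,0,0],[0,0,0,0],[0,0,0,0],[0,0,0,0],[0,0,0,0]]
  ],
  "gripper": 0.0,
  "squeeze": 25
}}

```text
time: 16.88
ee_pos: [0.5572, -0.3497, 0.2546]
tcp_rot: [179.6, 0.4, 103.5]
wrist_force: [-0.8, 1.8, -1.8]
opening: 0.0235
grasp_force: 28.4
```

```bash
cat > amap.py <<'E'
from h import *
def red(c,a=8):
    hsv=cv2.cvtColor(c["img"],cv2.COLOR_BGR2HSV)
    g=cv2.inRange(hsv,(0,150,50),(8,255,255))|cv2.inRange(hsv,(172,150,50),(180,255,255));n,l,st,cc=cv2.connectedComponentsWithStats(g)
    return [(st[i].tolist(),cc[i].round(1)) for i in range(1,n) if st[i,4]>a]
def amap(c,x0,x1,y0,y1):
    hsv=cv2.cvtColor(c["img"],cv2.COLOR_BGR2HSV)
    for v in range(y0,y1):
        print(v,"".join("R" if ((h<7 or h>171) and S>140) else "O" if h<19 and S>140 else "Y" if h<33 and S>140 else "G" if 45<h<85 and S>100 else "B" if 95<h<130 and S>90 else "#" if V<60 else "+" if V<100 else "." for h,S,V in hsv[v,x0:x1].astype(int)))
E
python3 - <<'E'
from amap import *
o=bot.get_obs();print(o["ee_pos"],o["wrist_force"],o["opening"],o["grasp_force"])
s=bot.camera("scene");print(red(s));amap(s,135,190,236,276)
E
```

```text
[ 0.55724799 -0.34973646  0.25464585] [-0.80756071  1.79200339 -1.81672623] 0.02350370330544834 28.360128700733185
[([275, 213, 25, 22, 230], array([286.1, 222.4])), ([317, 255, 29, 32, 463], array([330.4, 269.6]))]
236 ########################+.++++++.................OOOOOO
237 #######################+...++...................OOOOOOO
238 ######################+.+...+.......+..........OOOOOOOO
239 ######################+..+...................OOOOOOOOOO
240 ######################......................OOOOOOOOO..
241 #####################+.....................OOOOOOOOO...
242 #####################+.........+.........OOOOOOOOOO....
243 #####################....................OOOOOOOO......
244 #####################+...................OOOOOOO.......
245 ######################+.......+........BB+OOOOO........
246 #######################+.............BBBBBBOO..........
247 ########################...........+BBBBBBBB+..........
248 #######################+...........BBBBBBBBB+..........
249 ########################+..........BBBBBBBBBB+.........
250 #########################.........+BBBBB
[... 815 characters left out ...]
######+++..++#####+.........+..+BBBBB++.
265 ..............+..+##+++..+..+#####.............+BBB+...
266 ..................#+.#+.+..++####+..............+BB+...
267 ..................++###+.+++#####................+B#+..
268 ...................+###++++#####+.............+..+.....
269 ...................+#####+#####+.............+#+.++....
270 ...................+##########+.............+###++++...
271 ....................+#######+.............+######+++...
272 .....................++##+...............+########+++..
273 .......................++...............+##########++..
274 .......................................+############++.
275 .....................................+###############++
```

The knob is pinched (opening 23.5 mm, 28 N). Now I lead it along the arc; tool +x points towards the hooks.

Request:
{"api": "play_rows", "payload": {
  "steps": [
    [[0.0052,0,-0.0039,0],[0.0056,0,-0.0033,0],[0.0059,0,-0.0028,0],[0.0061,0,-0.0022,0],[0.0063,0,-0.0015,0]]
  ]
}}

```text
time: 17.35
ee_pos: [0.5506, -0.3213, 0.2691]
tcp_rot: [179.5, 0.5, 103.5]
wrist_force: [2.7, -4.6, -1.5]
opening: 0.0234
grasp_force: 27.4
```

Request:
{"api": "play_rows", "payload": {
  "steps": [
    [[0.0064,0,-0.0009,0],[0.0065,0,-0.0003,0],[0.0065,0,0.0004,0],[0.0064,0,0.001,0],[0.0063,0,0.0017,0]]
  ]
}}

```text
time: 17.77
ee_pos: [0.5434, -0.2899, 0.268]
tcp_rot: [179.4, 0.6, 103.5]
wrist_force: [2.5, -3.1, 5.9]
opening: 0.0236
grasp_force: 27.5
```

Request:
{"api": "play_rows", "payload": {
  "steps": [
    [[0.0061,0,0.0023,0],[0.0058,0,0.0029,0],[0.0055,0,0.0035,0],[0.0051,0,0.004,0],[0.0047,0,0.0045,0]]
  ]
}}

```text
time: 18.18
ee_pos: [0.5372, -0.2627, 0.2512]
tcp_rot: [179.3, 0.6, 103.6]
wrist_force: [0.7, 2.0, 8.7]
opening: 0.0235
grasp_force: 30.1
```

Request:
{"api": "play_rows", "payload": {
  "steps": [
    [[0.0042,0,0.0049,0],[0.0037,0,0.0053,0],[0.001,0,0.0015,0],[0,0,0,0],[0,0,0,0]]
  ]
}}

```text
time: 18.6
ee_pos: [0.535, -0.2534, 0.2388]
tcp_rot: [179.4, 0.4, 103.6]
wrist_force: [1.0, 4.7, 5.8]
opening: 0.0232
grasp_force: 32.8
```

```bash
python3 - <<'E'
from amap import *
o=bot.get_obs();print(o["ee_pos"],o["tcp_rot"],o["wrist_force"],o["opening"],o["grasp_force"])
s=bot.camera("scene");print(red(s));print(proj(s,[.5344,-.2555,.297]))
E
```

```text
[ 0.5350074  -0.25342882  0.23881257] [179.35753616   0.43275669 103.61554201] [0.97730253 4.73191767 5.75251014] 0.02324510127974644 32.75215744972229
[([275, 213, 25, 22, 230], array([286.1, 222.4])), ([189, 235, 6, 6, 10], array([191.8, 237.6])), ([317, 255, 29, 32, 463], array([330.4, 269.6]))]
[195.41322212 235.50543875]
```

Request:
{"api": "play_rows", "payload": {
  "steps": [
    [[0.0005,0,0.002,0],[0,0,0.001,0],[0,0,0,0],[0,0,0,0],[0,0,0,0]]
  ]
}}

```text
time: 19.07
ee_pos: [0.5348, -0.2524, 0.2365]
tcp_rot: [179.3, 0.4, 103.6]
wrist_force: [-1.5, 9.2, 10.1]
opening: 0.023
grasp_force: 34.0
```

Request:
{"api": "play_rows", "payload": {
  "steps": [
    [[0,0,0,0],[0,0,0,0],[0,0,0,0],[0,0,0,0],[0,0,0,0]]
  ],
  "gripper": 0.045
}}

```text
time: 19.48
ee_pos: [0.5346, -0.2549, 0.2336]
tcp_rot: [179.6, 0.4, 103.5]
wrist_force: [0.4, -0.5, 0.3]
opening: 0.0454
grasp_force: 0.0
```

Request:
{"api": "play_rows", "payload": {
  "steps": [
    [[0,0,-0.01,0],[0,0,-0.02,0],[0,0,-0.03,0],[0,0,-0.03,0],[0,0,-0.02,0]]
  ]
}}

```text
time: 19.9
ee_pos: [0.5333, -0.2543, 0.3463]
tcp_rot: [179.5, 0.5, 103.5]
wrist_force: [0.8, -0.5, 1.1]
opening: 0.0449
grasp_force: 0.0
```

Request:
{"api": "play_rows", "payload": {
  "steps": [
    [[0.02,0.02,0,0],[0.03,-0.03,0,0],[0.03,-0.04,0,0],[0.03,-0.04,0,0],[0.02,-0.03,0,0]]
  ]
}}

```text
time: 20.32
ee_pos: [0.4008, -0.1619, 0.3413]
tcp_rot: [179.6, 0.4, 103.6]
wrist_force: [-1.1, 0.8, 1.3]
opening: 0.0445
grasp_force: 0.0
```

Request:
{"api": "play_rows", "payload": {
  "steps": [
    [[0.03,-0.04,0,0],[0.03,-0.04,0,0],[0.03,-0.04,0,0],[0.03,-0.04,0,0],[0.02,-0.03,0,0]]
  ]
}}

```text
time: 20.73
ee_pos: [0.2133, -0.0835, 0.3397]
tcp_rot: [179.5, 0.5, 103.5]
wrist_force: [0.2, 0.8, 0.7]
opening: 0.0449
grasp_force: 0.0
```

```bash
python3 - <<'E'
from amap import *
np.set_printoptions(precision=4,suppress=True)
o=bot.get_obs();print(o["ee_pos"],o["wrist_force"])
s=bot.camera("scene");t=bot.camera("top")
print(red(s),red(t))
c=np.array([.5471,-.3086,.262]);u=np.array([.233,-.9725,0])
for th in(-.9,-1.0): 
    k=c+.065*np.sin(th)*u+[0,0,.065*np.cos(th)];print(th,proj(s,k),proj(t,k))
amap(s,180,270,190,265);print();amap(t,395,470,165,235)
E
```

```text
[ 0.2133 -0.0835  0.3397] [0.1893 0.8055 0.6736]
[([275, 213, 25, 22, 230], array([286.1, 222.4])), ([189, 230, 11, 11, 83], array([194. , 234.7])), ([317, 255, 29, 32, 463], array([330.4, 269.6]))] [([339, 150, 14, 19, 221], array([345.6, 159.1])), ([436, 185, 5, 7, 27], array([437.7, 187.8]))]
-0.9 [193.4508 235.5386] [437.9358 187.599 ]
-1.0 [195.43 235.45] [436.4464 188.0647]
190 ..........................................................................................
191 ..........................................................................................
192 ..........................................................................................
193 ..........................................................................................
194 ..........................................................................................
195 ..........................................................................................
196 ..........................................................................................
197 ................................................
[... 11308 characters left out ...]
.....+++++++++++.....................+++++..................
227 ...................+++++++...........................++++..................
228 ....................++...............................+++...................
229 ...........................................................................
230 ...........................................................................
231 ...........................................................................
232 ...........................................................................
233 ...........................................................................
234 ...........................................................................
```

The knob is at scene (194.0,234.7), which means a lean of about -0.92 to -0.95 rad, slightly short of the stop. The basket's grip, bar and hooks look right. I go back with closed fingers and press the knob down onto the stop.

Request:
{"api": "play_rows", "payload": {
  "steps": [
    [[-0.0203,0.0227,0,0],[-0.0203,0.0227,0,0],[-0.0203,0.0227,0,0],[-0.0203,0.0227,0,0],[-0.0203,0.0227,0,0]]
  ],
  "gripper": 0.0,
  "squeeze": 40
}}

```text
time: 21.25
ee_pos: [0.3513, -0.1576, 0.3412]
tcp_rot: [179.5, 0.5, 103.5]
wrist_force: [0.7, 0.0, -0.9]
opening: -0.0003
grasp_force: 0.0
```

Request:
{"api": "play_rows", "payload": {
  "steps": [
    [[-0.0203,0.0227,0,0],[-0.0203,0.0227,0,0],[-0.0203,0.0227,0,0],[-0.0203,0.0227,0,0],[-0.0203,0.0227,0,0]]
  ]
}}

```text
time: 21.67
ee_pos: [0.4854, -0.2298, 0.3425]
tcp_rot: [179.6, 0.4, 103.5]
wrist_force: [-0.4, -0.0, 1.0]
opening: -0.0002
grasp_force: 0.0
```

Request:
{"api": "play_rows", "payload": {
  "steps": [
    [[-0.0203,0.0227,0,0],[-0.0203,0.0227,0,0],[0,0,0,0],[0,0,0,0],[0,0,0,0]]
  ]
}}

```text
time: 22.08
ee_pos: [0.5375, -0.2577, 0.3432]
tcp_rot: [179.6, 0.4, 103.5]
wrist_force: [0.4, -0.3, -0.7]
opening: -0.0004
grasp_force: 0.0
```

Request:
{"api": "play_rows", "payload": {
  "steps": [
    [[0,-0.002,0.015,0],[0,0,0.015,0],[0,0,0.015,0],[0,0,0.01,0],[0,0,0.005,0]]
  ]
}}

```text
time: 22.5
ee_pos: [0.5348, -0.2578, 0.2842]
tcp_rot: [179.5, 0.5, 103.5]
wrist_force: [0.4, 0.1, 0.2]
opening: 0.0
grasp_force: 0.0
```

Request:
{"api": "play_rows", "payload": {
  "steps": [
    [[0,0,0.002,0],[0,0,0.002,0],[0,0,0.002,0],[0,0,0.002,0],[0,0,0,0]]
  ]
}}

```text
time: 22.92
ee_pos: [0.5362, -0.2585, 0.2759]
tcp_rot: [179.5, 0.5, 103.5]
wrist_force: [0.7, 0.1, -0.2]
opening: 0.0001
grasp_force: 0.0
```

Request:
{"api": "play_rows", "payload": {
  "steps": [
    [[0,0,0.0015,0],[0,0,0.0015,0],[0,0,0.0015,0],[0,0,0.0015,0],[0,0,0,0]]
  ]
}}

```text
time: 23.33
ee_pos: [0.5363, -0.2583, 0.2699]
tcp_rot: [179.5, 0.4, 103.5]
wrist_force: [-0.8, 1.6, 2.2]
opening: 0.0002
grasp_force: 1.3
```

Request:
{"api": "play_rows", "payload": {
  "steps": [
    [[0,0,0.001,0],[0,0,0.001,0],[0,0,0.001,0],[0,0,0,0],[0,0,0,0]]
  ]
}}

```text
time: 23.75
ee_pos: [0.5364, -0.2584, 0.2685]
tcp_rot: [179.4, 0.5, 103.5]
wrist_force: [-2.3, 3.8, 13.0]
opening: -0.0003
grasp_force: 6.0
```

The force rose steeply to 13 N, about seven times what friction needs, so the handle is on its stop. Retract and check.

Request:
{"api": "play_rows", "payload": {
  "steps": [
    [[0,0,-0.005,0],[0,0,-0.015,0],[0,0,-0.02,0],[0,0,-0.02,0],[0,0,-0.02,0]]
  ]
}}

```text
time: 24.17
ee_pos: [0.5353, -0.2584, 0.3473]
tcp_rot: [179.6, 0.5, 103.5]
wrist_force: [0.3, -0.2, 0.4]
opening: -0.0002
grasp_force: 0.0
```

Request:
{"api": "play_rows", "payload": {
  "steps": [
    [[0.02,-0.02,0,0],[0.03,-0.035,0,0],[0.03,-0.035,0,0],[0.03,-0.04,0,0],[0.03,-0.04,0,0]]
  ]
}}

```text
time: 24.58
ee_pos: [0.3591, -0.1719, 0.3439]
tcp_rot: [179.6, 0.5, 103.5]
wrist_force: [0.4, 0.3, 1.3]
opening: 0.0003
grasp_force: 0.0
```

Request:
{"api": "play_rows", "payload": {
  "steps": [
    [[0.03,-0.04,0,0],[0.03,-0.03,0,0],[0.01,-0.01,0,0],[0,0,0,0],[0,0,0,0]]
  ]
}}

```text
time: 25.0
ee_pos: [0.2747, -0.1269, 0.344]
tcp_rot: [179.5, 0.6, 103.5]
wrist_force: [0.3, -0.1, -0.3]
opening: 0.0001
grasp_force: 0.0
```

```bash
python3 - <<'E'
from amap import *
np.set_printoptions(precision=4,suppress=True)
o=bot.get_obs();print(o["ee_pos"],o["wrist_force"])
s=bot.camera("scene");t=bot.camera("top")
a,b=red(s),red(t);print(a,b)
k=[x[1] for x in a if x[1][0]<230][0];k2=[x[1] for x in b if x[1][0]>420][0]
X,e=tri(s,k,t,k2);r=X-[.5471,-.3086,.262];al=r@[.233,-.9725,0];print(X,e,"lean",np.arctan2(al,r[2]),np.hypot(al,r[2]))
def comp(c,lo,hi,box):
    hsv=cv2.cvtColor(c["img"],cv2.COLOR_BGR2HSV);m=cv2.inRange(hsv,lo,hi);z=np.zeros_like(m);x0,x1,y0,y1=box;z[y0:y1,x0:x1]=m[y0:y1,x0:x1]
    n,l,st,cc=cv2.connectedComponentsWithStats(z);return [(st[i].tolist(),cc[i].round(1)) for i in range(1,n) if st[i,4]>20]
print("grip",comp(s,(45,100,40),(85,255,255),(200,250,195,245)),proj(s,[.518,-.187,.282]),comp(t,(45,100,40),(85,255,255),(405,425,180,205)),proj(t,[.518,-.187,.282]))
import pickle;s0,t0=pickle.load(open("cams.pkl","rb"))
for q in((s0,t0),(s,t)):
    print("yellow",comp(q[0],(20,140,60),(32,255,255),(150,270,185,300)),comp(q[1],(20,100,60),(34,255,255),(395,470,150,240)))
y,x=225,60
E
```

```text
[ 0.2747 -0.1269  0.344 ] [ 0.2648 -0.116  -0.2937]
[([275, 213, 25, 22, 230], array([286.1, 222.4])), ([190, 229, 11, 12, 79], array([195.5, 234.7])), ([317, 255, 29, 32, 464], array([330.4, 269.6]))] [([339, 150, 14, 19, 220], array([345.6, 159.2])), ([435, 185, 5, 7, 27], array([436.7, 187.9]))]
[ 0.5346 -0.2549  0.301 ] 0.0005141125718825175 lean -0.9558213778763579 0.06754205857732623
grip [([214, 211, 16, 18, 125], array([221.8, 219.1]))] [221.506  219.3833] [([413, 189, 6, 11, 42], array([415.6, 193.9]))] [414.7908 194.0703]
yellow [([161, 194, 45, 35, 269], array([183.3, 210.9])), ([210, 246, 46, 40, 305], array([232. , 266.3]))] [([402, 157, 37, 12, 113], array([420.3, 162.5])), ([418, 214, 37, 12, 139], array([436.5, 219.5]))]
yellow [([165, 198, 46, 37, 282], array([187.5, 215.1])), ([205, 241, 47, 41, 318], array([227.8, 260.8]))] [([403, 162, 38, 12, 138], array([421.6, 167.8])), ([416, 209, 38, 12, 168], array([434.9, 214.8]))]
```

The knob is now at the predicted stop position, both keepers are drawn in, the grip is at the seat, and the robot is clear.

```bash
python3 -c "
from workcell import bot
print(bot.job_done())"
```

```text
the job is handed in; nothing more can be done
None
```

The basket hangs in both orange hooks with the battery and wheel still in it, the red handle is at its stop with both keepers drawn in over the bar's ends, and the job is handed in; no verdict was returned, and I checked the end state from camera measurements rather than a picture.

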